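# Bring a tray of microscope slides out over the light box and hold it there

### The job

Switch on the light box by flipping its toggle over to the side away from the robot. Then take the top slide tray by its bow pull and slide it straight out of the rack over the light box until the black line engraved across it is level with the front edge of the rack's deck. More than half of the tray then hangs out and it would tip down, so keep it lying level on the deck and finish while still holding it there; leave the other things on the bench where they are.

Things in the scene. Friction and masses are not known exactly. Their poses are not given: they have to be found in the camera images.
- toggle (a joint): the light box's toggle switch, a steel bat on top of the control strip at the end of the light box farthest from the rack. Value in rad: 0 = off (bat leans 0.35 rad towards the robot, the light box's -x), 0.70 = on (leans 0.35 rad away from the robot, the light box's +x). Over-centre spring: it stays at either end and snaps over past 0.35; about 1.1 N at the tip moves it
- toggle_tip (a point): top of the toggle's bat, which is 41.5 mm long from its pivot and 8 to 12 mm thick; its pivot is 56 mm above the bench and 6 mm above the light box's top; tip 95 mm above the bench when off. A 20 mm wide dimmer knob, 12 mm high, and a 18 mm wide fuse cap, 8 mm high, stand 58 mm to its +x and -x side. Its z axis points along the bat
- lightbox: grey light box fixed to the bench, 190 x 270 x 50 mm (x, y, z), with a white panel on top; origin under its centre; its y axis points away from the rack (roughly along the direction in which the tray is slid out, within 0.08 rad), the toggle is 106 mm from its centre along +y, on its centre line
- rack: low steel slide-tray rack fixed to the bench, 125 mm wide (x), 350 mm deep (y), deck top 125 mm above the bench; two more trays are stored in it below. Origin on the bench, under the middle of the deck's front edge; its +y axis is the direction in which the tray slides out, its z is up. On the deck two side guides 9 mm high lie 2 mm clear of the tray's sides, and a stop stands at the back
- rack_edge (a point): middle of the front edge of the rack's deck, at the height of the deck's top face (125 mm above the bench); axes as the rack's
- tray: the top slide tray, loose on the rack's deck: aluminium rim and clear floor, 95 mm wide (x), 300 mm long (y), 12 mm high, with slides in it; about 0.55 kg (0.4 to 0.75), centre of mass near the middle (so it tips over the edge when let go with the line at the edge). Origin under the centre of its underside; +y points to its front end, with the bow pull. At the start its front end stands 10 to 40 mm out of the rack
- tray_mark (a point): middle of the black line, 3 mm wide, engraved across the tray, at the level of its underside, 177 mm behind its front end (between the sixth and the seventh slide); it is to come level with rack_edge. Axes as the tray's
- tray_handle (a point): centre of the tray's bow pull: a level flat bar 80 mm wide (x), 10 mm thick (y), 18 mm high (z), its centre 38 mm in front of the tray's front end and 10 mm above the tray's underside; 33 mm of free space between bar and tray, except for the 8 mm stand-offs at both ends. To be pinched across its 10 mm from above. Axes as the tray's
- loupe: bystander: black loupe, 34 mm across, 36 mm high, standing on the light box; origin under its centre
- dropper: bystander: amber dropper bottle, 32 mm across, 78 mm high; origin under its centre
- dish: bystander: flat covered culture dish, 92 mm across, 16 mm high; origin under its centre
- slidebox: bystander: closed grey slide box, 97 x 172 x 35 mm; origin under its centre
- jar: bystander: square glass staining jar with lid, 62 mm wide, 90 mm high; origin under its centre
- forceps: bystander: steel forceps lying flat, 130 mm long, 20 mm wide, 6 mm high; origin under the middle
- reagent: bystander: white reagent bottle, 66 mm across, 150 mm high; origin under its centre

How it is judged (in metres and radians):
On the way, in this order (a step that is already met when the one before it is completed fails the run):
1. the light box is switched on (value of joint toggle above 0.6 rad), for 0.2 s.
2. the tray is slid out until its line is level with the deck's front edge (y of tray_mark in the frame of rack_edge between -0.006 and 0.006 m and value of joint toggle above 0.6 rad and angle between tray's own z axis and vertical below 0.05 rad), for 0.2 s.
At the end, for the whole second after the job is handed in: Toggle above 0.6 rad; tray line within 6 mm of the deck's front edge along the slide and -4 to +6 mm of the deck's height; tray tilt under 0.05 rad, speed under 10 mm/s, bearing on the rack (over 0.3 N), held by the fingers (over 0.5 N), touching neither light box nor loupe (all of step 2 and z of tray_mark in the frame of rack_edge between -0.004 and 0.006 m and contact force between tray and the fingers above 0.5 N and contact force between tray and rack above 0.3 N and contact force between tray and lightbox below 0.05 N and contact force between tray and loupe below 0.05 N and linear speed of tray below 0.01 m/s); the arm keeps its last pose, push and grip.
It fails at once if the tray is tipped by more than 0.15 rad (angle between tray's own z axis and vertical above 0.15 rad).
It fails at once if a bystander is moved by more than 20 mm (distance of any of loupe, dropper, dish, slidebox, jar, forceps, reagent from where it was at the start of the episode above 0.02 m).
It also fails if it takes over 45 s, if anything falls off the work surface, if the arm or the gripper's body presses on something with over 40 N, if the wrist force passes 120 N, or if a joint passes its speed limit or range.

### The arm

A 7-joint arm with a two-finger parallel gripper is mounted at the origin on the work surface. World frame = base frame: x ahead of the robot, y to its left, z up, the work surface at z = 0. Lengths are in mm, angles in rad, forces in N, time in s.
With the tool pointing down it reaches from about 400 to 875 mm from the base axis. Payload 4.4 kg.
Tool frame: the origin (TCP) lies on the centre line of the jaws, within the pads' length; the fingertips stand 25 mm ahead of it and the grasp point (between the pads) lies 6 mm ahead of it; z points along the fingers, x is the direction in which the jaws open and shut, and the axes are right-handed (so a half turn about z gives the same grasp; the last joint's range is limited). The gripper opens to 85 mm and grips with 20 to 120 N. Pads are 22 mm wide; open, the fingers measure 114 mm over their backs; the gripper's body (76 mm by 85 mm) begins 54 mm behind the grasp point. The pads swing forward as they close: fully open they stand 13 mm farther back than shut.
Start: joints at [-1.398, 0.628, 0.038, 1.517, -0.027, 0.996, -0.02], TCP at [153.724, 631.575, 231.913] pointing down, gripper open.
Joint ranges: [-3.06, 3.06], [-0.37, 2.12], [-1.25, 1.32], [0.18, 2.47], [-1.1, 4.24], [0.23, 1.98], [-2.94, 2.94]. Speed limits (rad/s): [2.57, 2.57, 3.14, 3.14, 3.14, 3.14, 3.14].

### API

Orientations are given as [roll, pitch, yaw] about the fixed x, y, z axes, in that order (R = Rz(yaw) Ry(pitch) Rx(roll)).
In Python, from cell import ctrl, cams gives the robot as it stands. The module is installed in compiled form; this text tells all that it offers.
- The arm moves only by the tool step_arm, never from a script. Its arguments are lists of equal length, an entry for each row: "linear": the shift along the tool's x, y, z in mm, a list of three; "yaw": the turn about the tool's z in rad; "gripper": the opening, from -1 (shut) to 1 (fully open). A call has 1 to 8 rows; each row is the pose to reach, as a shift and turn from the pose commanded when the call began, along the tool's axes at that moment; what a row does not reach only later rows make up. A row lasts 1/12 s, in which the tool goes at most 41.7 mm and 7.16 degrees, less where a joint would pass 70% of its speed; a pose out of reach is approached as far as the arm can. A call with a gripper value outside its range is refused whole. The fingers move at their own pace and stop on an object; the grip force is fixed at half the most. Time passes only in rows, so rows that repeat a pose let the fingers close. It gives the time, the measured TCP pose, the force and the opening at its end, in the units of the state.
- ctrl.read_state(): the state, without advancing time (a new reading comes with each control period).
- cams.get_image(name): name is "scene" or "side" or "wrist"; returns a dict with "frame" (384x512x3 uint8, red, green, blue), "depth" (384x512 float32, mm along the optical axis (not along the pixel's ray), 0 where there is no reading), "intrinsics" (3x3 intrinsics, pixels), "cam_to_world" (4x4, takes a point from camera to world coordinates). Camera axes: x right, y down, z forward; pixel columns grow to the right and rows downward; lengths in mm; the calibration is good to about 2 mm. A picture is of the moment at which its call begins.
- ctrl.finish_job(): hands the job in, once; it reports no verdict.
Trained networks look in the newest picture that a camera, given by its name, has taken for a name from the list of things; names that differ only in an ending like _2 or _b are one class to them, and where a whole thing is asked for, a point or a joint stands for the part that bears it (a point fixed in the world has none). Each returns a list of dicts, best first, with "conf" (0 to 1); they miss things now and then, are a little off and sometimes report something else, mostly with a low value. They report only what shows in the picture. A call takes as long as a camera call.
- cams.regions_of(camera, name): "pixels" (384x512 bool, what is visible of it) and "pixel" ([column, row] in pixels, amid what is visible of it).
The state is a dict: "clock": time; "qpos": joint angles; "qd": joint speeds; "tau": joint torques, N m; "eef_pos": TCP position; "tool_rot": TCP orientation; "force": force on the tool from outside, world axes, zero at the start; "torque": the same for the moment, N m; "width": finger opening in mm.
Only numpy, scipy, OpenCV 4.12 (cv2) and the standard library are available. Lean on these libraries where they do the work, as an engineer would, in place of code of your own. Each camera call takes 0.05 s, during which the arm holds its last target.

## Working session

There is one attempt and no reset: what is moved stays moved. The work goes in short steps, Python scripts to look and compute and a tool call to move; the robot and the scene stay as the last step left them, time stands still between calls to the robot, and variables do not carry over. Pictures are saved under pics/ and viewed, and the job is handed in when it is done.

Besides the shell and the picture viewer there is one more tool, called after "Request:" as name([rows], argument=value, ...), one row to a line, values as JSON. step_arm: Moves the arm, as the interface text tells. Its arguments: {"type":"object","properties":{"linear":{"type":"array"},"yaw":{"type":"array"},"gripper":{"type":"array"}},"required":["linear","yaw","gripper"]}

```bash
mkdir -p pics
cat > h.py <<'E'
from cell import ctrl, cams
import numpy as np, cv2
def pts(im, mask=None):
    d=im["depth"]; K=np.array(im["intrinsics"]); T=np.array(im["cam_to_world"])
    m=(d>0) if mask is None else (mask&(d>0))
    v,u=np.nonzero(m); z=d[v,u]
    p=np.stack([(u-K[0,2])/K[0,0]*z,(v-K[1,2])/K[1,1]*z,z],1)
    return p@T[:3,:3].T+T[:3,3], u, v
def proj(im,P):
    K=np.array(im["intrinsics"]); T=np.linalg.inv(np.array(im["cam_to_world"]))
    c=T[:3,:3]@np.array(P)+T[:3,3]; q=K@c; return q[:2]/q[2]
def save(im,name): cv2.imwrite("pics/"+name,cv2.cvtColor(im["frame"],cv2.COLOR_RGB2BGR))
E
python3 - <<'E'
from h import *
s=ctrl.read_state(); print(s)
for c in ["scene","side","wrist"]:
    im=cams.get_image(c); save(im,c+"0.png"); np.savez("pics/%s0.npz"%c,**im)
    print(c,np.round(im["cam_to_world"],3).tolist(),np.round(im["intrinsics"],1).tolist())
    for n in ["toggle","lightbox","rack","tray","tray_handle","tray_mark","loupe","dropper","dish","slidebox","jar","forceps","reagent"]:
        try:
            r=cams.regions_of(c,n)
        except Exception as e: print(n,e); continue
        for x in r[:2]:
            p,u,v=pts(im,x["pixels"])
            if len(p): print(n,round(x["conf"],2),x["pixel"],len(p),np.round(np.median(p,0)),np.round(np.percentile(p,[2,98],axis=0)).tolist())
print(ctrl.read_state()["clock"])
E
```

```text
{'clock': 0.0, 'qpos': array([-1.39779903,  0.62934626,  0.03842236,  1.51841917, -0.0269991 ,
        0.99628417, -0.01999323]), 'qd': array([-1.38030527e-03,  1.54149594e-03,  1.20463575e-04, -1.43602175e-03,
       -1.16989935e-03,  6.62760832e-04,  9.29807578e-05]), 'tau': array([ 4.87405705e-04, -5.63393605e+01,  1.22616660e+00, -1.93454808e+01,
        1.09517999e-02,  1.04465240e-02,  5.30303225e-06]), 'eef_pos': array([153.55617367, 630.93457916, 230.97228045]), 'tool_rot': array([3.14157676e+00, 1.93948216e-03, 1.33202097e+00]), 'force': array([ 0.53936409,  0.11938623, -0.58198203]), 'torque': array([-0.04732509, -0.00741304,  0.0238507 ]), 'width': 85.67033130543366}
scene [[0.61, 0.451, -0.652, 1495.891], [0.793, -0.332, 0.511, -796.608], [0.014, -0.828, -0.56, 891.805], [0.0, 0.0, 0.0, 1.0]] [[484.2, 0.0, 251.4], [0.0, 484.2, 188.0], [0.0, 0.0, 1.0]]
lightbox 0.74 [295.8, 184.4] 2584 [583. 116.  51.] [[455.0, -36.0, 13.0], [641.0, 225.0, 60.0]]
rack 0.64 [192.9, 228.8] 5817 [ 628. -317.   83.] [[524.0, -422.0, 6.0], [638.0, -82.0, 135.0]]
tray 0.89 [212.1, 193.3] 2510 [ 
[... 2133 characters left out ...]
443.0, -29.0, 11.0], [629.0, 233.0, 57.0]]
slidebox 0.96 [334.4, 195.0] 1497 [ 412. -256.   32.] [[365.0, -364.0, 3.0], [463.0, -196.0, 35.0]]
jar 0.92 [142.9, 261.6] 1193 [737. 208.  66.] [[714.0, 164.0, -0.0], [784.0, 235.0, 87.0]]
jar 0.47 [279.3, 243.8] 249 [473.  56.  76.] [[460.0, 35.0, 51.0], [489.0, 63.0, 86.0]]
forceps 0.63 [301.5, 308.5] 413 [376. 142.   3.] [[317.0, 129.0, -3.0], [438.0, 154.0, 7.0]]
reagent 0.71 [218.1, 192.5] 1025 [691. -61.  77.] [[669.0, -89.0, 6.0], [723.0, -47.0, 148.0]]
wrist [[0.237, 0.928, 0.287, 81.237], [0.972, -0.226, -0.069, 649.181], [0.001, 0.295, -0.955, 374.576], [0.0, 0.0, 0.0, 1.0]] [[285.9, 0.0, 252.1], [0.0, 285.9, 190.7], [0.0, 0.0, 1.0]]
2.1
```

View images.

View pics/scene0.png

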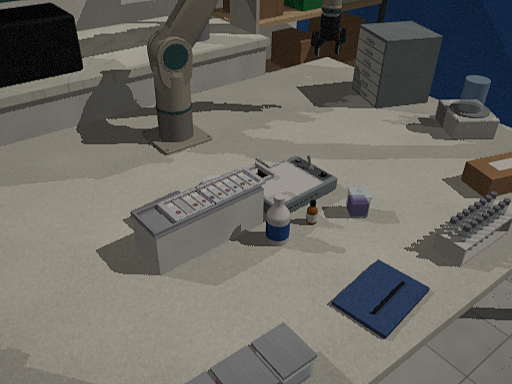

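View pics/side0.png

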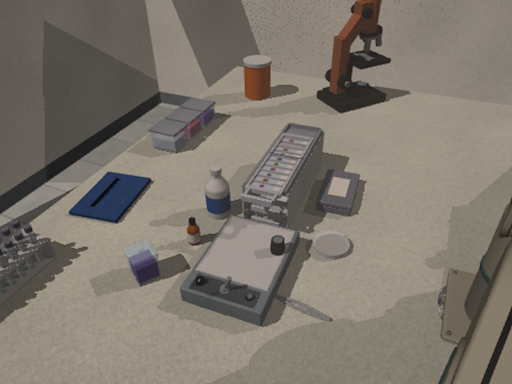

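Run:
```python
import numpy as np,cv2
from numpy import load
def pts(im, mask=None):
    d=im["depth"]; K=np.array(im["intrinsics"]); T=np.array(im["cam_to_world"])
    m=(d>0) if mask is None else (mask&(d>0))
    v,u=np.nonzero(m); z=d[v,u]
    p=np.stack([(u-K[0,2])/K[0,0]*z,(v-K[1,2])/K[1,1]*z,z],1)
    return p@T[:3,:3].T+T[:3,3], u, v
for c in ["scene","side"]:
    im=dict(load("pics/%s0.npz"%c)); p,u,v=pts(im)
    # lightbox top
    m=(abs(p[:,2]-50)<5)&(p[:,0]>420)&(p[:,0]<660)&(p[:,1]>-60)&(p[:,1]<260)
    r=cv2.minAreaRect(p[m,:2].astype(np.float32)); print(c,"box",r,m.sum())
    # toggle tip
    m=(p[:,2]>68)&(p[:,2]<110)&(p[:,0]>480)&(p[:,0]<600)&(p[:,1]>150)&(p[:,1]<240)
    print("tog",m.sum(),np.round(p[m][np.argsort(-p[m,2])][:12]).tolist())
    m=(p[:,2]>110)&(p[:,2]<150)&(p[:,0]>490)&(p[:,0]<650)&(p[:,1]>-430)&(p[:,1]<30)
    m2=m&(p[:,1]>-66)
    print("tray/rack",np.round(np.percentile(p[m],[1,99],axis=0)).tolist(),)
    cv2.imwrite("pics/z_%s.png"%c,cv2.cvtColor(cv2.resize(im["frame"][140:300,130:380],None,fx=3,fy=3,interpolation=cv2.INTER_CUBIC),cv2.COLOR_RGB2BGR))
```

```text
scene box ((544.52099609375, 93.71041870117188), (194.25611877441406, 277.2972106933594), 2.6956682205200195) 1963
tog 27 [[528.0, 199.0, 96.0], [524.0, 195.0, 95.0], [526.0, 198.0, 95.0], [532.0, 201.0, 93.0], [527.0, 196.0, 93.0], [529.0, 200.0, 92.0], [533.0, 200.0, 90.0], [522.0, 197.0, 90.0], [526.0, 193.0, 89.0], [530.0, 199.0, 89.0], [533.0, 200.0, 87.0], [525.0, 199.0, 86.0]]
tray/rack [[514.0, -422.0, 111.0], [636.0, -16.0, 143.0]]
side box ((540.01513671875, 96.3662338256836), (190.39892578125, 272.8545227050781), 2.3882806301116943) 6566
tog 45 [[525.0, 201.0, 95.0], [524.0, 204.0, 95.0], [520.0, 198.0, 94.0], [519.0, 204.0, 93.0], [521.0, 204.0, 93.0], [523.0, 202.0, 93.0], [527.0, 203.0, 93.0], [523.0, 205.0, 93.0], [522.0, 198.0, 93.0], [526.0, 205.0, 92.0], [524.0, 198.0, 92.0], [523.0, 206.0, 92.0]]
tray/rack [[498.0, -418.0, 114.0], [623.0, -7.0, 143.0]]
```

View pics/z_side.png

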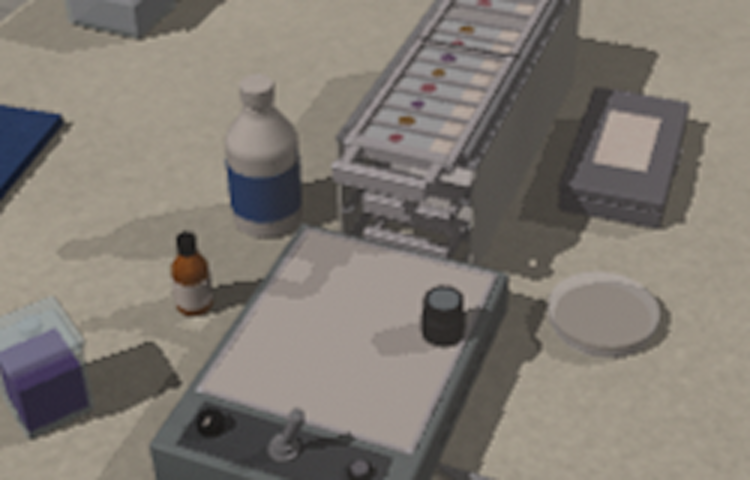

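Run:
```python
import numpy as np,cv2
from numpy import load
def pts(im, mask=None):
    d=im["depth"]; K=np.array(im["intrinsics"]); T=np.array(im["cam_to_world"])
    m=(d>0)
    v,u=np.nonzero(m); z=d[v,u]
    p=np.stack([(u-K[0,2])/K[0,0]*z,(v-K[1,2])/K[1,1]*z,z],1)
    return p@T[:3,:3].T+T[:3,3], u, v
for c in ["scene","side"]:
    im=dict(load("pics/%s0.npz"%c)); p,u,v=pts(im)
    w=(p[:,0]>480)&(p[:,0]<660)&(p[:,1]>-450)&(p[:,1]<30)
    m=w&(p[:,2]>112)&(p[:,2]<150)
    r=cv2.minAreaRect(p[m,:2].astype(np.float32)); print(c,"rect",np.round(r[0]),np.round(r[1]),r[2])
    # side wall of rack
    wall=w&(p[:,2]>25)&(p[:,2]<110)&(p[:,1]<-90)
    q=p[wall]; 
    # fit x=a+b*y for outer wall, robust
    sel=q[:,0]>590 if c=="scene" else q[:,0]<530
    q=q[sel]
    for _ in range(6):
        b,a=np.polyfit(q[:,1],q[:,0],1); e=q[:,0]-a-b*q[:,1]; q=q[abs(e)<max(2.5,2*e.std())]
    print("wall x=%.1f+%.4f y"%(a,b),len(q),e.std())
    # profile along y, in center strip x by y
    for y0 in range(-110,10,5):
        s=m&(abs(p[:,1]-y0)<2.5)
        if s.sum(): print(y0,s.sum(),np.round(np.percentile(p[s,0],[2,98])).tolist(),np.round(np.percentile(p[s,2],[5,50,95])).tolist())
```

```text
scene rect [ 571. -213.] [128. 420.] 1.8253926038742065
wall x=620.4+-0.0394 y 2221 1.3206165060926172
-110 49 [508.0, 626.0] [120.0, 131.0, 138.0]
-105 50 [516.0, 625.0] [121.0, 131.0, 137.0]
-100 48 [512.0, 626.0] [115.0, 131.0, 138.0]
-95 65 [511.0, 626.0] [120.0, 133.0, 138.0]
-90 28 [512.0, 625.0] [121.0, 133.0, 137.0]
-85 46 [514.0, 625.0] [119.0, 132.0, 137.0]
-80 52 [511.0, 625.0] [118.0, 131.0, 137.0]
-75 42 [519.0, 625.0] [115.0, 130.0, 138.0]
-70 53 [516.0, 623.0] [124.0, 132.0, 138.0]
-65 49 [519.0, 609.0] [129.0, 135.0, 139.0]
-60 39 [514.0, 607.0] [132.0, 137.0, 140.0]
-55 34 [519.0, 608.0] [129.0, 136.0, 141.0]
-50 12 [520.0, 604.0] [131.0, 137.0, 138.0]
-45 8 [523.0, 601.0] [130.0, 134.0, 137.0]
-40 14 [520.0, 601.0] [129.0, 135.0, 138.0]
-35 16 [521.0, 601.0] [130.0, 135.0, 140.0]
-30 7 [526.0, 602.0] [129.0, 135.0, 137.0]
-25 14 [520.0, 601.0] [129.0, 135.0, 139.0]
-20 73 [523.0, 599.0] [129.0, 138.0, 146.0]
-15 44 [521.0, 601.0] [131.0, 143.0, 147.0]
-10 16 [528.0, 598.0] [132.0, 143.0, 145.0]
-5 2 [545.0, 592.0] [138.0, 139.0, 139.0]
side rect [ 564. -214.] [127. 
[... 338 characters left out ...]
80 60 [500.0, 618.0] [123.0, 129.0, 136.0]
-75 67 [495.0, 614.0] [121.0, 128.0, 135.0]
-70 30 [497.0, 621.0] [114.0, 127.0, 136.0]
-65 23 [510.0, 620.0] [116.0, 134.0, 136.0]
-60 46 [510.0, 603.0] [132.0, 135.0, 137.0]
-55 79 [510.0, 600.0] [125.0, 134.0, 137.0]
-50 104 [513.0, 603.0] [124.0, 131.0, 137.0]
-45 12 [516.0, 596.0] [128.0, 134.0, 136.0]
-40 15 [516.0, 595.0] [128.0, 133.0, 136.0]
-35 14 [516.0, 595.0] [128.0, 133.0, 135.0]
-30 7 [516.0, 594.0] [127.0, 134.0, 135.0]
-25 6 [518.0, 594.0] [133.0, 135.0, 136.0]
-20 9 [516.0, 588.0] [126.0, 140.0, 141.0]
-15 31 [516.0, 579.0] [135.0, 142.0, 144.0]
-10 150 [516.0, 594.0] [127.0, 136.0, 143.0]
-5 65 [521.0, 592.0] [127.0, 135.0, 143.0]
```

Request:
step_arm([
  [-339, 434, 60],
  [-339, 434, 60],
  [-339, 434, 60],
  [-339, 434, 60],
  [-339, 434, 60],
  [-339, 434, 60],
  [-339, 434, 60],
  [-339, 434, 60],
], yaw=[-0.278, -0.278, -0.278, -0.278, -0.278, -0.278, -0.278, -0.278], gripper=[-1, -1, -1, -1, -1, -1, -1, -1])

```text
clock: 2.77
eef_pos: [360.3, 370.1, 195.9]
tool_rot: [3.141, -0.001, 1.61]
force: [0.4, -0.0, -0.4]
width: 0.0
```

Request:
step_arm([
  [-175, 128, 46],
  [-175, 128, 46],
  [-175, 128, 46],
  [-175, 128, 46],
  [-175, 128, 46],
  [-175, 128, 46],
  [-175, 128, 46],
], yaw=[0, 0, 0, 0, 0, 0, 0], gripper=[-1, -1, -1, -1, -1, -1, -1])

```text
clock: 3.35
eef_pos: [496.6, 196.7, 149.1]
tool_rot: [3.141, 0.003, 1.602]
force: [0.4, -0.1, -0.3]
width: -0.0
```

Run:
```python
from h import *
print(ctrl.read_state()["eef_pos"])
a=cams.get_image("wrist"); save(a,"w1.png"); np.savez("pics/w1.npz",**a)
b=cams.get_image("side"); cv2.imwrite("pics/s1.png",cv2.cvtColor(cv2.resize(b["frame"][150:330,150:350],None,fx=3,fy=3),cv2.COLOR_RGB2BGR))
p,u,v=pts(a)
m=(p[:,2]>75)&(p[:,2]<100)&(p[:,0]>505)&(p[:,0]<560)&(p[:,1]>170)&(p[:,1]<230)
print(m.sum(),np.round(p[m][np.argsort(-p[m,2])][:15]).tolist())
```

```text
[496.55420051 196.71839703 149.08338596]
0 []
```

View pics/w1.png

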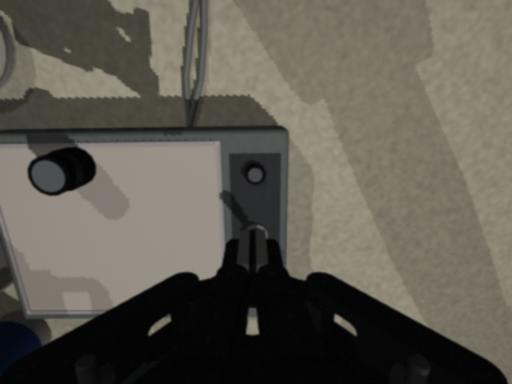

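View pics/s1.png

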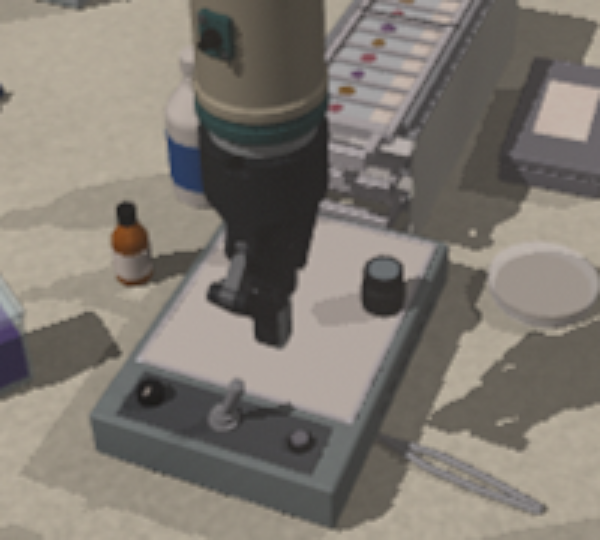

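Request:
step_arm([
  [1, 0, 25],
  [2, 0, 44],
  [2, 0, 44],
  [2, 9, 44],
  [2, 17, 44],
  [2, 25, 44],
  [2, 33, 44],
  [2, 33, 44],
], yaw=[0, 0, 0, 0, 0, 0, 0, 0], gripper=[-1, -1, -1, -1, -1, -1, -1, -1])

```text
clock: 4.12
eef_pos: [530.0, 205.3, 106.8]
tool_rot: [3.137, -0.001, 1.609]
force: [0.7, -0.4, 0.1]
width: -0.1
```

Run:
```python
from h import *
print(ctrl.read_state()["eef_pos"])
b=cams.get_image("side"); cv2.imwrite("pics/s2.png",cv2.cvtColor(cv2.resize(b["frame"][150:330,150:350],None,fx=3,fy=3),cv2.COLOR_RGB2BGR))
```

```text
[530.03272007 205.30042347 106.82595057]
```

View pics/s2.png

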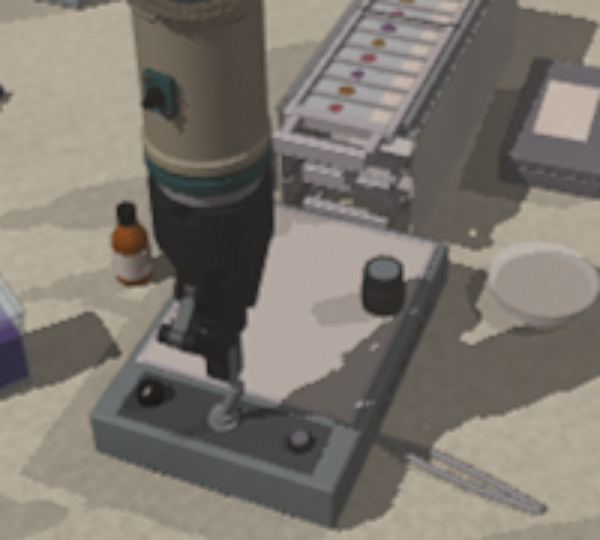

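Run:
```python
from h import *
b=cams.get_image("side")
def q(P): 
    a=proj(b,P); return np.round((a-[150,150])*3)
for P in [(530,205,82),(530,205,95),(537.4,201,56),(523,200,95),(551,201,95)]: print(P,q(P))
p,u,v=pts(b)
m=(u>215)&(u<240)&(v>265)&(v<292)
for uu in (222,225,227,229,231):
  print(uu,[(int(vv),np.round(p[(u==uu)&(v==vv)][0]).tolist()) for vv in range(264,292,2) if ((u==uu)&(v==vv)).any()])
```

```text
(530, 205, 82) [226. 395.]
(530, 205, 95) [225. 382.]
(537.4, 201, 56) [221. 413.]
(523, 200, 95) [238. 380.]
(551, 201, 95) [201. 369.]
222 [(264, [514.0, 239.0, 173.0]), (266, [513.0, 242.0, 171.0]), (268, [514.0, 241.0, 164.0]), (270, [513.0, 242.0, 160.0]), (272, [527.0, 220.0, 127.0]), (274, [529.0, 218.0, 118.0]), (276, [529.0, 218.0, 113.0]), (278, [557.0, 172.0, 48.0]), (280, [555.0, 177.0, 48.0]), (282, [551.0, 184.0, 50.0]), (284, [549.0, 188.0, 49.0]), (286, [543.0, 199.0, 57.0]), (288, [539.0, 205.0, 59.0]), (290, [538.0, 208.0, 56.0])]
225 [(264, [519.0, 220.0, 153.0]), (266, [514.0, 229.0, 158.0]), (268, [513.0, 230.0, 154.0]), (270, [520.0, 220.0, 135.0]), (272, [521.0, 219.0, 129.0]), (274, [521.0, 219.0, 123.0]), (276, [521.0, 220.0, 119.0]), (278, [550.0, 172.0, 50.0]), (280, [548.0, 177.0, 50.0]), (282, [546.0, 180.0, 48.0]), (284, [531.0, 206.0, 75.0]), (286, [531.0, 206.0, 69.0]), (288, [532.0, 205.0, 61.0]), (290, [531.0, 208.0, 60.0])]
227 [(264, [516.0, 218.0, 152.0]), (266, [515.0, 220.0, 149.0]), (268, [520.0, 211.0, 133.0]), (270, [520.0, 212.0, 128.0]), (2
[... 426 characters left out ...]
6.0, 211.0, 122.0]), (274, [515.0, 214.0, 120.0]), (276, [515.0, 215.0, 115.0]), (278, [523.0, 202.0, 93.0]), (280, [522.0, 204.0, 90.0]), (282, [521.0, 205.0, 85.0]), (284, [523.0, 203.0, 76.0]), (286, [531.0, 189.0, 51.0]), (288, [528.0, 195.0, 52.0]), (290, [525.0, 200.0, 53.0])]
231 [(264, [516.0, 201.0, 136.0]), (266, [517.0, 201.0, 130.0]), (268, [516.0, 202.0, 125.0]), (270, [516.0, 203.0, 121.0]), (272, [516.0, 204.0, 116.0]), (274, [516.0, 203.0, 109.0]), (276, [540.0, 162.0, 52.0]), (278, [519.0, 199.0, 92.0]), (280, [518.0, 201.0, 89.0]), (282, [533.0, 177.0, 51.0]), (284, [530.0, 181.0, 50.0]), (286, [528.0, 186.0, 50.0]), (288, [524.0, 195.0, 54.0]), (290, [524.0, 195.0, 49.0])]
```

Run:
```python
from h import *
s=ctrl.read_state(); print(s["eef_pos"],s["tool_rot"],s["force"])
b=cams.get_image("side"); A=cv2.resize(b["frame"][215:305,180:280],None,fx=7,fy=6,interpolation=cv2.INTER_NEAREST)
for z in (82,92,102,112):
  for P in [(530-11,205+14,z),(530+11,205+14,z),(530-11,205-14,z)]:
    x,y=(proj(b,P)-[180,215]+.5)*[7,6]; cv2.circle(A,(int(x),int(y)),3,(255,0,0) if z==82 else (0,255,0),-1)
cv2.imwrite("pics/s3.png",A[:,:,::-1])
a=cams.get_image("scene"); A=cv2.resize(a["frame"][130:200,270:360],None,fx=8,fy=8,interpolation=cv2.INTER_NEAREST)
for z in (82,92,102,112):
  for P in [(530+11,205-14,z),(530+11,205+14,z)]:
    x,y=(proj(a,P)-[270,130]+.5)*8; cv2.circle(A,(int(x),int(y)),3,(255,0,0) if z==82 else (0,255,0),-1)
cv2.imwrite("pics/c3.png",A[:,:,::-1])
```

```text
[527.38981365 204.93472216 106.15584696] [ 3.14104694e+00 -2.46114614e-04  1.60931240e+00] [ 0.29131571 -0.23226811 -0.51811063]
```

View pics/s3.png

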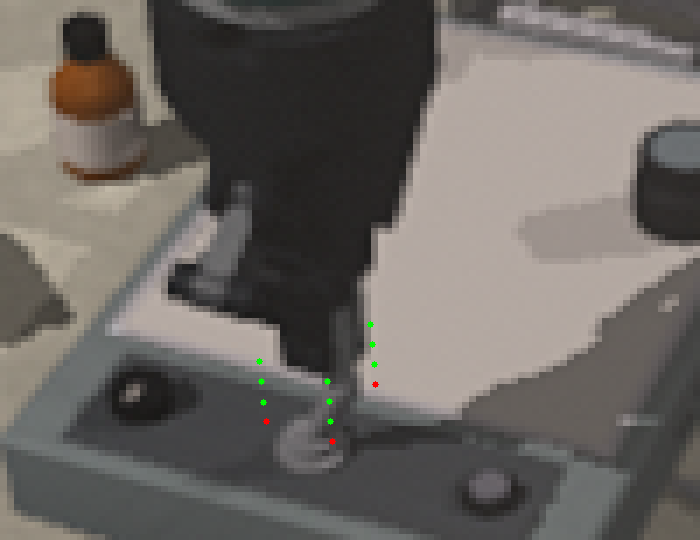

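View pics/c3.png

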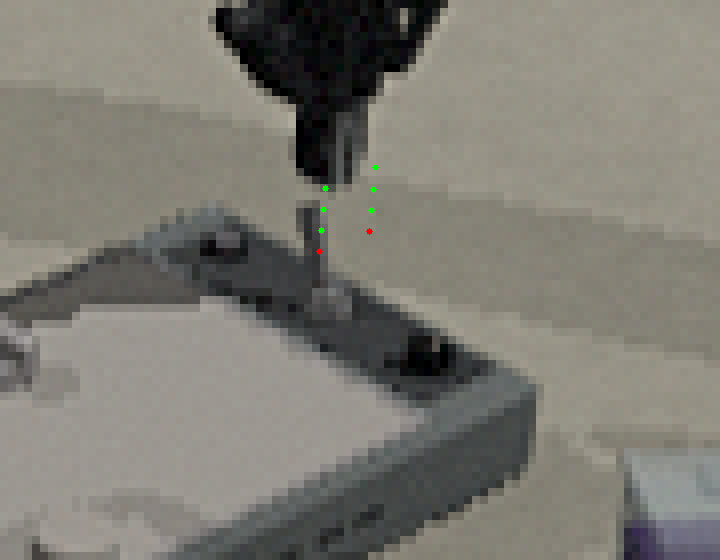

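Run:
```python
from h import *
for c in ("side","scene"):
    b=cams.get_image(c); p,u,v=pts(b)
    m=(p[:,2]>99)&(p[:,2]<140)&(abs(p[:,0]-530)<50)&(abs(p[:,1]-205)<40)
    q=p[m]
    for z in range(100,140,4):
        s=q[abs(q[:,2]-z-2)<2]
        if len(s): print(c,z,len(s),np.round(s.min(0)),np.round(s.max(0)))
s=ctrl.read_state(); print(s["eef_pos"],s["qpos"])
```

```text
side 100 1 [520. 211. 103.] [520. 211. 103.]
side 104 4 [514. 207. 107.] [519. 213. 108.]
side 108 7 [514. 203. 110.] [532. 218. 112.]
side 112 13 [513. 203. 112.] [529. 220. 116.]
side 116 19 [514. 201. 116.] [530. 220. 120.]
side 120 16 [513. 200. 120.] [530. 220. 124.]
side 124 19 [513. 206. 124.] [532. 221. 128.]
side 128 13 [514. 199. 128.] [531. 221. 132.]
side 132 12 [513. 202. 132.] [519. 221. 136.]
side 136 9 [513. 199. 136.] [518. 215. 140.]
scene 104 3 [525. 202. 105.] [535. 209. 107.]
scene 108 3 [524. 193. 109.] [536. 214. 111.]
scene 112 6 [522. 192. 112.] [540. 201. 116.]
scene 116 14 [522. 187. 116.] [540. 221. 120.]
scene 120 7 [525. 191. 121.] [538. 211. 124.]
scene 124 7 [522. 191. 125.] [539. 219. 128.]
scene 128 12 [525. 190. 128.] [541. 218. 132.]
scene 132 8 [521. 189. 132.] [539. 218. 135.]
scene 136 10 [525. 191. 136.] [542. 214. 140.]
[526.39013917 204.99980057 105.82476564] [-0.38817898  0.67756408 -0.050626    1.86898451  0.05617051  0.59693403
  1.1360227 ]
```

Request:
step_arm([
  [-2, -20, 0],
  [-4, -34, 0],
  [-4, -34, 14],
  [-4, -34, 26],
  [-4, -34, 26],
], yaw=[0, 0, 0, 0, 0], gripper=[-1, -1, -1, -1, -1])

```text
clock: 4.83
eef_pos: [491.3, 199.2, 78.3]
tool_rot: [-3.138, 0.001, 1.61]
force: [0.2, 0.4, -0.5]
width: 0.0
```

Run:
```python
from h import *
s=ctrl.read_state(); print(s["eef_pos"],s["tool_rot"],s["force"])
b=cams.get_image("side"); A=cv2.resize(b["frame"][215:305,180:280],None,fx=7,fy=6,interpolation=cv2.INTER_NEAREST)
cv2.imwrite("pics/s4.png",A[:,:,::-1])
```

```text
[491.30824831 199.19335599  78.29707392] [-3.13816461e+00  1.27431618e-03  1.61037739e+00] [ 0.18636357  0.42988637 -0.5300349 ]
```

View pics/s4.png

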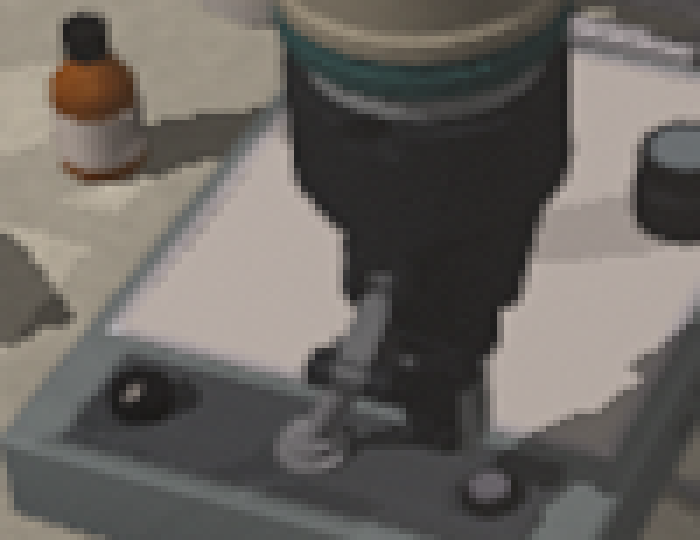

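Request:
step_arm([
  [0, 9, 0],
  [0, 17, 0],
  [0, 25, 0],
  [0, 33, 0],
  [0, 39, 0],
  [0, 39, 0],
], yaw=[0, 0, 0, 0, 0, 0], gripper=[-1, -1, -1, -1, -1, -1])

```text
clock: 5.38
eef_pos: [531.2, 201.2, 79.8]
tool_rot: [-3.138, 0.0, 1.61]
force: [-3.5, -0.5, 5.2]
width: 0.2
```

Run:
```python
from h import *
s=ctrl.read_state(); print(s["eef_pos"],s["tool_rot"],s["force"])
b=cams.get_image("side"); A=cv2.resize(b["frame"][215:305,180:280],None,fx=7,fy=6,interpolation=cv2.INTER_NEAREST)
cv2.imwrite("pics/s5.png",A[:,:,::-1])
a=cams.get_image("scene"); A=cv2.resize(a["frame"][130:200,270:360],None,fx=8,fy=8,interpolation=cv2.INTER_NEAREST)
cv2.imwrite("pics/c5.png",A[:,:,::-1])
```

```text
[531.18470526 201.21047794  79.80227704] [-3.13790327e+00  4.06959313e-04  1.60963836e+00] [-3.49824073 -0.51851858  5.15032927]
```

View pics/s5.png

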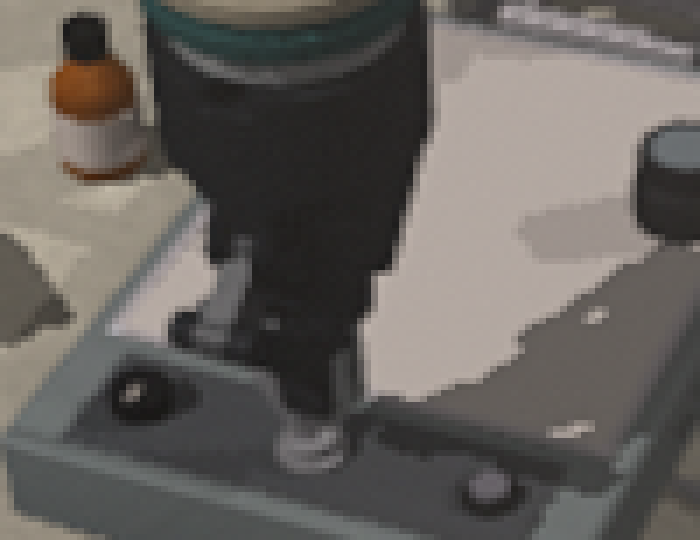

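View pics/c5.png

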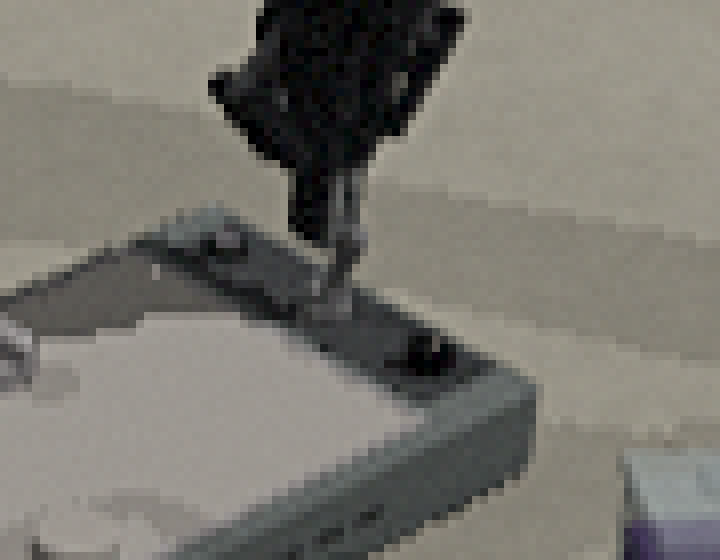

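Request:
step_arm([
  [0, -15, 0],
  [0, -15, -40],
  [0, -10, -80],
  [-40, 0, -110],
  [-80, 10, -110],
  [-120, 20, -110],
  [-160, 30, -110],
  [-200, 34, -110],
], yaw=[0, 0, 0, 0, 0, 0, 0, 0], gripper=[-1, -1, -1, -0.3, -0.3, -0.3, -0.3, -0.3])

```text
clock: 6.15
eef_pos: [575.4, 5.6, 190.7]
tool_rot: [3.138, 0.0, 1.61]
force: [1.4, 0.1, -0.8]
width: 29.7
```

```bash
cat > an.py <<'E'
from h import *
def toggle(b):
    p,u,v=pts(b)
    m=(p[:,2]>75)&(p[:,2]<105)&(p[:,0]>500)&(p[:,0]<580)&(p[:,1]>180)&(p[:,1]<225)
    return np.round(np.median(p[m],0)) if m.any() else None
E
python3 - <<'E'
from an import *
s=ctrl.read_state(); print(s["eef_pos"],s["tool_rot"],s["force"],s["width"])
b=cams.get_image("side"); save(b,"s6.png"); np.savez("pics/s6.npz",**b)
a=cams.get_image("wrist"); save(a,"w6.png"); np.savez("pics/w6.npz",**a)
print(toggle(b),toggle(cams.get_image("scene")))
E
```

```text
[575.38813063   5.57531456 190.67660341] [3.13751181e+00 2.15558266e-04 1.61023360e+00] [ 1.38579785  0.08867393 -0.8301519 ] 29.707483944049212
[544. 204.  89.] [551. 198.  88.]
```

View pics/s6.png

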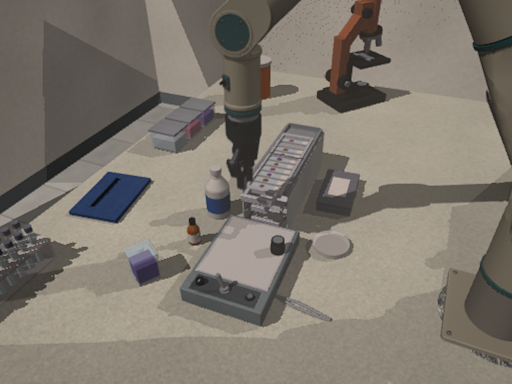

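View pics/w6.png

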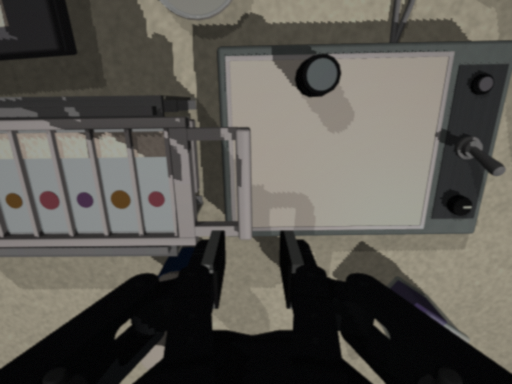

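Run:
```python
from h import *
for n in ("w6",):
    a=dict(np.load("pics/%s.npz"%n)); p,u,v=pts(a)
    m=(p[:,2]>120)&(p[:,2]<155)&(v<240)
    psi=0.039; e=np.array([-np.sin(psi),np.cos(psi)]); ex=np.array([np.cos(psi),np.sin(psi)])
    bar=m&(u>236)&(u<253)&(v>120)&(v<232)
    q=p[bar]; print("bar",len(q),np.round(np.median(q,0),1)); 
    yy=q[:,:2]@e; xx=q[:,:2]@ex
    print(np.percentile(yy,[2,20,50,80,98]).round(1),np.percentile(xx,[2,98]).round(1),np.percentile(q[:,2],[5,50,95]).round(1))
    c=np.polyfit(q[:,0],q[:,1],1); print("bar slope dy/dx",c)
    # rim sides
    for v0 in range(100,256,6):
        s=(abs(v-v0)<1)&(u>100)&(u<225); 
        print(v0,np.round(np.median(p[s],0),0), end=' ')
    print()
    for u0 in range(176,260,3):
        s=(u==u0)&(v>140)&(v<220); print(u0,np.round(np.percentile(p[s],50,axis=0),0),end=' ')
    print()
    # finger tips
    s=(v>230)&(v<250)&(((u>205)&(u<228))|((u>278)&(u<300)))&(p[:,2]>100)
    print(np.round(p[s][::6]).tolist())
    K=a["intrinsics"]; print(proj(a,(575.4,5.6,190.7)))
```

```text
bar 1541 [551.5 -13.9 144.4]
[-40.4 -38.4 -35.4 -32.4 -30.6] [517.3 589. ] [140.2 144.4 145.5]
bar slope dy/dx [  0.03118863 -31.14439444]
100 [502. -78. 124.] 106 [507. -78. 124.] 112 [510. -85. 125.] 118 [514. -74. 136.] 124 [518. -73. 137.] 130 [522. -73. 134.] 136 [526. -73. 134.] 142 [530. -74. 131.] 148 [535. -73. 131.] 154 [539. -73. 131.] 160 [543. -74. 130.] 166 [548. -74. 130.] 172 [552. -74. 130.] 178 [557. -75. 130.] 184 [562. -75. 130.] 190 [566. -75. 130.] 196 [571. -76. 130.] 202 [576. -75. 130.] 208 [580. -75. 130.] 214 [585. -76. 130.] 220 [590. -77. 130.] 226 [594. -78. 132.] 232 [600. -78. 131.] 238 [602. -76. 137.] 244 [606. -76. 138.] 250 [614. -83. 135.] 
176 [556. -63. 137.] 179 [555. -60. 138.] 182 [556. -58. 138.] 185 [556. -56. 138.] 188 [555. -54. 137.] 191 [556. -52. 137.] 194 [566. -52. 127.] 197 [584. -71.  19.] 200 [593. -71.   1.] 203 [593. -68.   1.] 206 [593. -64.   1.] 209 [593. -61.   1.] 212 [592. -57.   1.] 215 [593. -53.   1.] 218 [593. -50.   1.] 221 [592. -46.   1.] 224 [579. -38.  48.] 227 [579. -34.  50.] 230 [578. -31.  51.] 233 [578. -28. 
[... 2182 characters left out ...]
93.0], [566.0, 8.0, 211.0], [564.0, 10.0, 213.0], [566.0, 14.0, 210.0], [566.0, -28.0, 213.0], [566.0, -25.0, 212.0], [567.0, -22.0, 211.0], [573.0, 8.0, 198.0], [565.0, 9.0, 212.0], [565.0, 12.0, 212.0], [569.0, 16.0, 205.0], [566.0, -27.0, 215.0], [566.0, -24.0, 214.0], [572.0, -22.0, 203.0], [569.0, 7.0, 207.0], [565.0, 10.0, 213.0], [565.0, 12.0, 213.0], [566.0, -28.0, 215.0], [566.0, -26.0, 216.0], [565.0, -23.0, 216.0], [578.0, -22.0, 193.0], [565.0, 7.0, 215.0], [565.0, 10.0, 215.0], [565.0, 13.0, 215.0], [566.0, -27.0, 216.0], [566.0, -25.0, 216.0], [568.0, -22.0, 211.0], [574.0, 8.0, 199.0], [565.0, 8.0, 216.0], [565.0, 11.0, 216.0], [565.0, 14.0, 215.0]]
[275.97113595 243.40625933]
```

Run:
```python
from h import *
s=ctrl.read_state(); print(s["eef_pos"],s["tool_rot"],s["force"],s["width"],s["qd"])
a=cams.get_image("wrist"); p,u,v=pts(a); np.savez("pics/w7.npz",**a)
bar=(p[:,2]>138)&(p[:,2]<150)&(v<236)&(u>200)&(u<290)
q=p[bar]; 
near=q[abs(q[:,1]+14)<8]; print(len(near),near.min(0).round(),near.max(0).round())
yy=near[:,1]-0.039*(near[:,0]-553); print(np.percentile(yy,[1,50,99]).round(1))
s=(v>225)&(v<260)&(u>200)&(u<310)&(p[:,2]>170)
f=p[s]
for z in range(180,216,4):
    g=f[abs(f[:,2]-z-2)<2]
    for nm,h in (("L",g[g[:,1]<-8]),("R",g[g[:,1]>-8])):
        if len(h): print(z,nm,len(h),np.percentile(h[:,:2],[2,98],axis=0).round(1).tolist())
# TCP proj now
t=ctrl.read_state()["eef_pos"]; print(t,proj(a,t))
```

```text
[574.29547388   1.66324763 189.98738606] [3.13990773e+00 2.78850223e-03 1.60097559e+00] [-0.49146353  0.02158635 -0.63061449] 29.542149966178297 [-0.0703369  -0.00140041 -0.0761943   0.01397586 -0.0296295  -0.0005289
 -0.01508728]
1563 [518. -20. 138.] [593.  -8. 146.]
[-18.9 -13.8  -9. ]
188 L 7 [[568.0, -13.4], [572.3, -13.3]]
188 R 8 [[567.2, 16.5], [573.0, 16.8]]
192 L 39 [[564.3, -19.8], [580.9, -12.9]]
192 R 42 [[563.1, 16.5], [580.4, 22.8]]
196 L 91 [[564.2, -24.9], [575.8, -13.1]]
196 R 90 [[562.9, 16.5], [575.6, 28.2]]
200 L 95 [[564.0, -24.5], [576.1, -13.0]]
200 R 105 [[563.0, 16.4], [575.0, 29.7]]
204 L 95 [[564.0, -23.8], [574.0, -13.1]]
204 R 117 [[562.9, 16.5], [572.9, 29.3]]
208 L 82 [[564.2, -22.9], [570.9, -13.2]]
208 R 109 [[562.9, 16.5], [571.4, 28.6]]
212 L 94 [[563.9, -22.4], [570.2, -13.3]]
212 R 103 [[563.0, 16.4], [568.8, 27.8]]
[573.8424499    5.39321811 189.9010541 ] [259.0536826  242.67117523]
```

Request:
step_arm([
  [-12, -18, 10],
  [-12, -18, 20],
  [-12, -18, 20],
  [-12, -18, 20],
], yaw=[0, 0, 0, 0], gripper=[-0.3, -0.3, -0.3, -0.3])

```text
clock: 6.68
eef_pos: [555.8, -3.3, 169.4]
tool_rot: [-3.141, -0.001, 1.612]
force: [0.6, -1.3, 0.3]
width: 29.9
```

```bash
cat > g.py <<'E'
from an import *
import sys
a=cams.get_image("wrist"); p,u,v=pts(a); s=ctrl.read_state(); save(a,sys.argv[1]+".png"); np.savez("pics/"+sys.argv[1]+".npz",**a)
print(s["eef_pos"].round(1),s["tool_rot"].round(3),s["force"].round(1),round(s["width"],1))
near=p[(p[:,2]>139)&(p[:,2]<149)&(abs(p[:,1]+14)<9)&(p[:,0]>512)&(p[:,0]<545)]
if len(near):
  c=np.polyfit(near[:,0],near[:,1],1); print("bar",np.percentile(near[:,1]-0.037*(near[:,0]-555),[1,50,99]).round(1),"slope",c[0].round(3),"xmin",near[:,0].min().round(),"z",np.median(near[:,2]))
f=p[(v>215)&(v<270)&(u>190)&(u<320)&(p[:,2]>s["eef_pos"][2]-15)&(p[:,2]>149)]
if len(f):
  my=s["eef_pos"][1]
  for nm,h in (("L",f[f[:,1]<my]),("R",f[f[:,1]>=my])):
    if len(h): print(nm,np.percentile(h,[1,99],axis=0).round(1).tolist())
E
python3 g.py w8
```

```text
[556.4  -3.3 169.9] [ 3.141e+00 -1.000e-03  1.612e+00] [0.1 0.8 0.6] 29.7
bar [-19.  -13.9  -9.2] slope 0.048 xmin 518.0 z 144.3645910437703
L [[543.8, -31.7, 172.6], [563.9, -17.8, 214.6]]
R [[541.8, 11.2, 172.3], [562.3, 24.8, 214.9]]
```

View pics/w8.png

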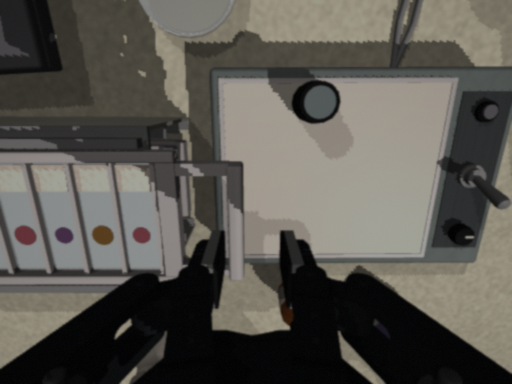

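Request:
step_arm([
  [-11, 0, 0],
  [-11, 0, 0],
  [-11, 0, 10],
  [-11, 0, 25],
  [-11, 0, 40],
], yaw=[0, 0, 0, 0, 0], gripper=[-0.3, -0.3, -0.3, -0.3, -0.3])

```text
clock: 7.15
eef_pos: [556.5, -16.0, 129.3]
tool_rot: [3.14, -0.0, 1.61]
force: [-0.5, -0.1, -0.3]
width: 29.9
```

```bash
python3 g.py w9; python3 -c "
from h import *
b=cams.get_image('side'); A=cv2.resize(b['frame'][110:230,210:330],None,fx=5,fy=5,interpolation=cv2.INTER_NEAREST); cv2.imwrite('pics/s9.png',A[:,:,::-1])"
```

```text
[554.3 -15.9 126.3] [-3.137 -0.     1.61 ] [-0.2 -0.2 -2. ] 29.9
bar [-19.2 -14.3  -9.4] slope 0.046 xmin 517.0 z 144.39695527896788
L [[544.2, -44.2, 149.3], [555.6, -30.9, 174.7]]
R [[542.6, -1.4, 149.3], [554.4, 12.1, 174.7]]
```

View pics/w9.png

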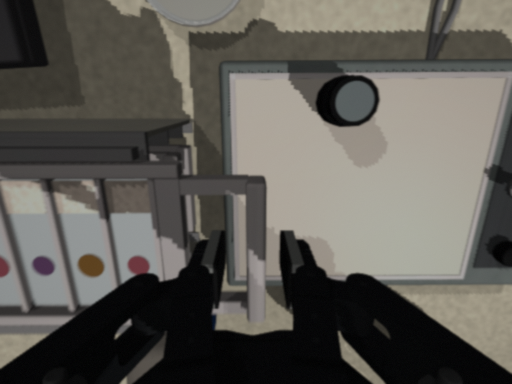

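View pics/s9.png

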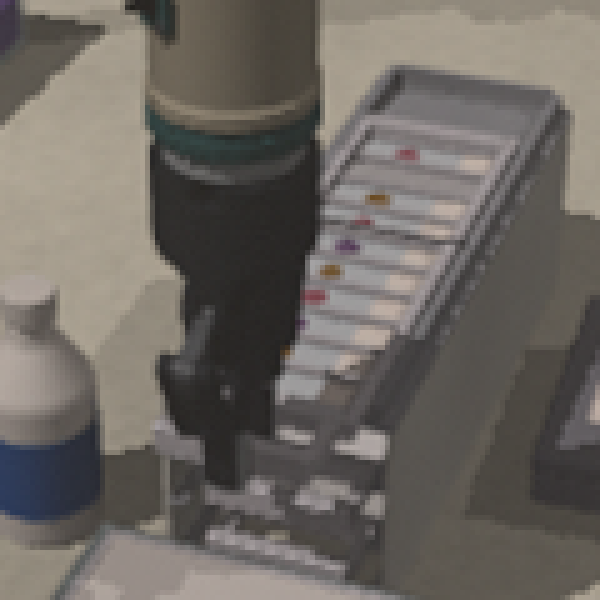

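Request:
step_arm([
  [2, 0, 11],
  [2, 0, 11],
  [2, 0, 11],
  [2, 0, 11],
  [2, 0, 11],
  [2, 0, 11],
  [2, 0, 11],
], yaw=[0, 0, 0, 0, 0, 0, 0], gripper=[-0.3, -0.3, -1, -1, -1, -1, -1])

```text
clock: 7.83
eef_pos: [556.2, -14.0, 119.2]
tool_rot: [3.141, -0.0, 1.61]
force: [-0.0, 0.2, 0.3]
width: 8.5
```

```bash
python3 g.py w10; python3 -c "
from h import *
b=cams.get_image('side'); A=cv2.resize(b['frame'][110:230,210:330],None,fx=5,fy=5,interpolation=cv2.INTER_NEAREST); cv2.imwrite('pics/s10.png',A[:,:,::-1])
s=ctrl.read_state(); print(s['eef_pos'],s['force'],s['torque'])"
```

```text
[556.2 -14.  119.2] [ 3.141 -0.     1.61 ] [0.2 0.7 1.8] 8.8
bar [-18.8 -14.2  -9.2] slope 0.041 xmin 518.0 z 144.43701853194653
L [[543.3, -32.0, 149.1], [550.5, -18.7, 164.9]]
R [[542.3, -9.9, 149.1], [549.3, 3.3, 165.1]]
[556.24497452 -13.95389602 119.2086052 ] [-0.27424122  0.11231717  1.2309915 ] [ 0.09062997 -0.02455207  0.07966559]
```

View pics/w10.png

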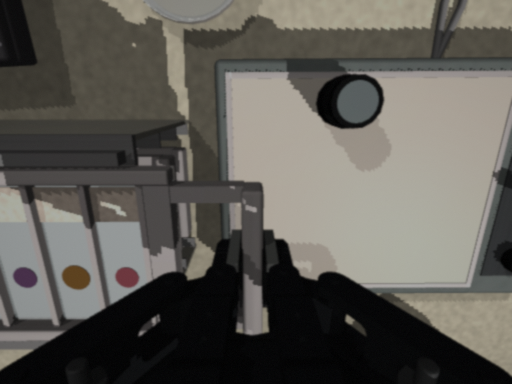

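View pics/s10.png

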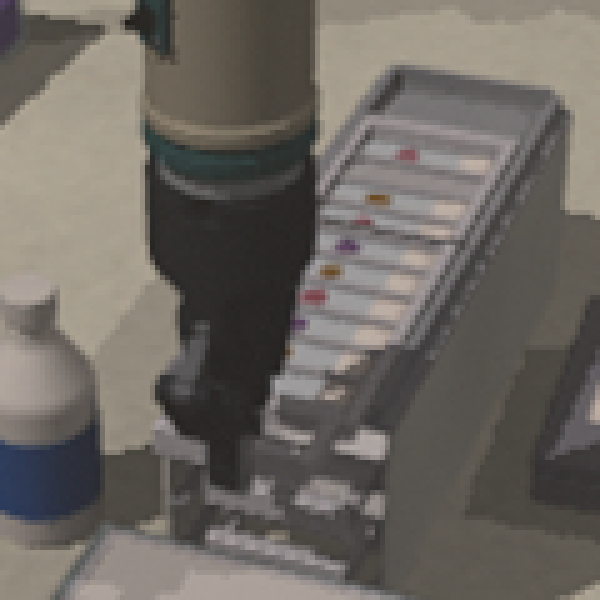

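Request:
step_arm([
  [5, 0, 0],
  [15, 0, 0],
  [25, 0, 0],
  [35, 0, 0],
  [45, 0, 0],
  [55, 0, 0],
  [65, 0, 0],
  [70, 0, 0],
], yaw=[0, 0, 0, 0, 0, 0, 0, 0], gripper=[-1, -1, -1, -1, -1, -1, -1, -1])

```text
clock: 8.6
eef_pos: [552.8, 58.3, 118.7]
tool_rot: [-3.141, -0.001, 1.612]
force: [-0.7, -3.6, 1.2]
width: 9.1
```

```bash
python3 g.py w11; python3 -c "
from h import *
b=cams.get_image('side'); A=cv2.resize(b['frame'][110:230,210:330],None,fx=5,fy=5,interpolation=cv2.INTER_NEAREST); cv2.imwrite('pics/s11.png',A[:,:,::-1])
s=ctrl.read_state(); print(s['eef_pos'],s['force'],s['torque'])"
```

```text
[552.8  59.2 118.7] [-3.141e+00 -2.000e-03  1.613e+00] [-1.5  1.5  2.1] 9.0
bar [-15.5 -10.4  -5.3] slope 20.911 xmin 514.0 z 139.34568222360815
L [[540.1, 40.3, 149.2], [547.0, 53.5, 164.6]]
R [[539.1, 62.4, 149.4], [545.9, 75.5, 164.5]]
[552.74062906  59.17284447 118.72489246] [-0.31984258  4.88173164  2.87416492] [ 0.6202095   0.17096756 -0.02522909]
```

View pics/s11.png

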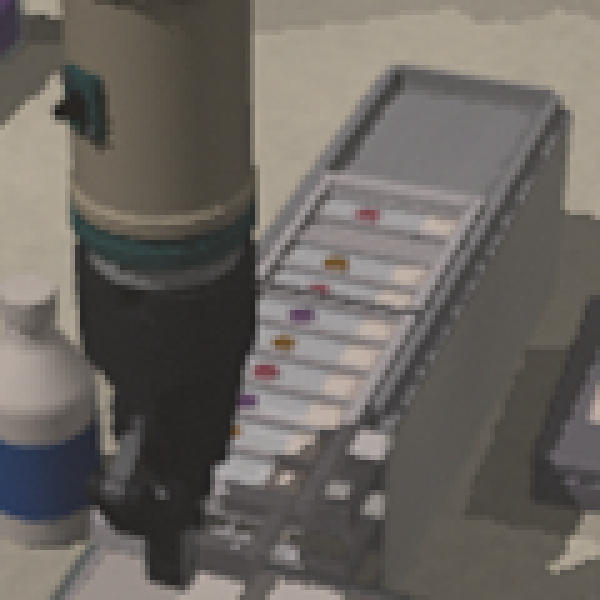

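View pics/w11.png

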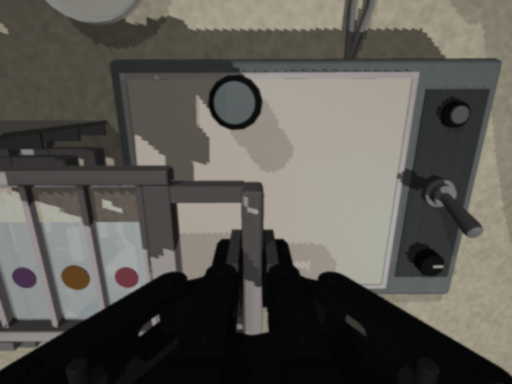

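Request:
step_arm([
  [5, 0, 0],
  [15, 0, 0],
  [25, 0, 0],
  [35, 0, 0],
  [45, 0, 0],
  [55, 0, 0],
  [60, 0, 0],
  [60, 0, 0],
], yaw=[0, 0, 0, 0, 0, 0, 0, 0], gripper=[-1, -1, -1, -1, -1, -1, -1, -1])

```text
clock: 9.37
eef_pos: [550.3, 119.1, 118.6]
tool_rot: [-3.141, -0.002, 1.613]
force: [-0.3, 1.9, 0.4]
width: 8.7
```

```bash
python3 g.py w12
python3 - <<'E'
from an import *
b=cams.get_image('side'); np.savez("pics/s12.npz",**b); A=cv2.resize(b['frame'][110:230,210:330],None,fx=5,fy=5,interpolation=cv2.INTER_NEAREST); cv2.imwrite('pics/s12.png',A[:,:,::-1])
c=cams.get_image('scene'); np.savez("pics/c12.npz",**c); A=cv2.resize(c['frame'][150:250,130:290],None,fx=5,fy=5,interpolation=cv2.INTER_NEAREST); cv2.imwrite('pics/c12.png',A[:,:,::-1])
s=ctrl.read_state(); print(s['clock'],s['eef_pos'],s['force'],s['torque'],toggle(b),toggle(c))
E
```

```text
[550.5 118.6 118.7] [-3.142e+00 -2.000e-03  1.612e+00] [0.3 2.4 0.6] 9.2
L [[537.6, 100.9, 149.1], [544.5, 114.3, 164.1]]
R [[536.6, 123.1, 149.0], [543.3, 136.4, 164.1]]
9.5167 [550.71308534 117.34882065 118.83099947] [-0.67519909  2.35882363  0.09793403] [ 0.39046621  0.01118668 -0.01808782] [545. 205.  87.] [551. 198.  88.]
```

View pics/s12.png

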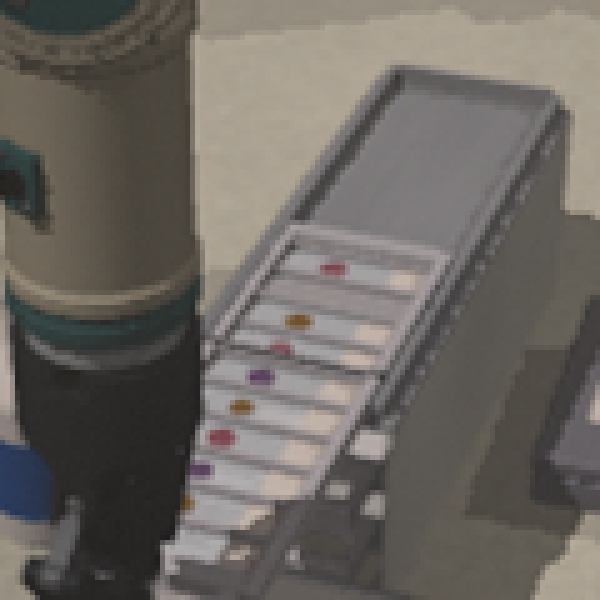

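View pics/c12.png

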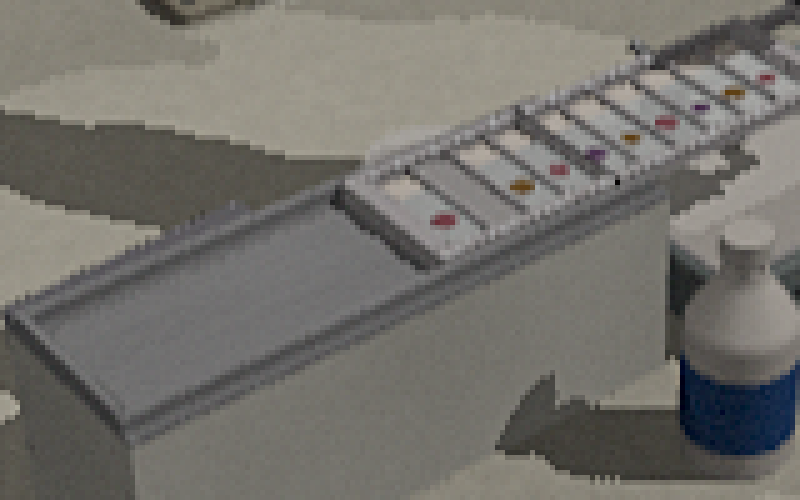

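View pics/w12.png

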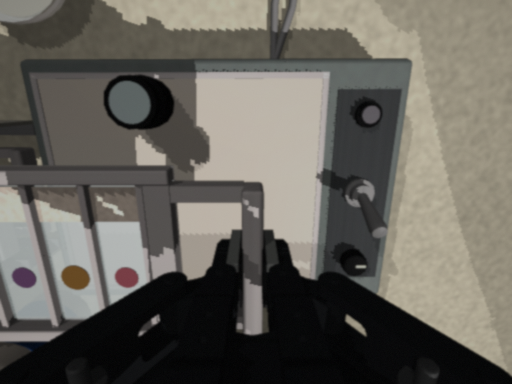

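Run:
```python
import numpy as np,cv2
b=dict(np.load("pics/s12.npz")); c=dict(np.load("pics/c12.npz"))
def z(im,u0,u1,v0,v1,f,n):
    A=cv2.resize(im["frame"][v0:v1,u0:u1],None,fx=f,fy=f,interpolation=cv2.INTER_NEAREST)
    A=np.clip(A.astype(float)*1.4,0,255).astype(np.uint8)
    for k in range(0,u1-u0,5): cv2.putText(A,str(u0+k),(k*f,8),0,.3,(255,255,0),1)
    for k in range(0,v1-v0,5): cv2.putText(A,str(v0+k),(0,k*f+10),0,.3,(255,255,0),1)
    cv2.imwrite("pics/"+n,A[:,:,::-1])
z(b,245,300,170,210,14,"zs12.png"); z(c,230,275,160,200,15,"zc12.png")
```

```text
(no output)
```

View pics/zs12.png

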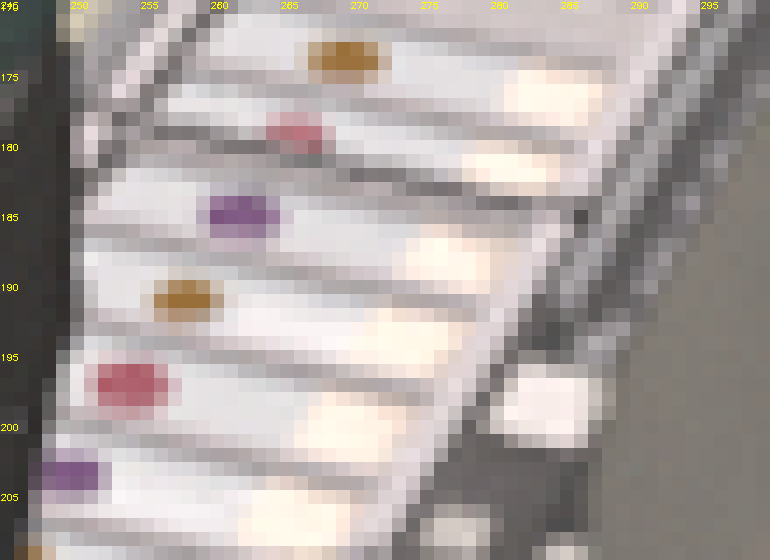

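View pics/zc12.png

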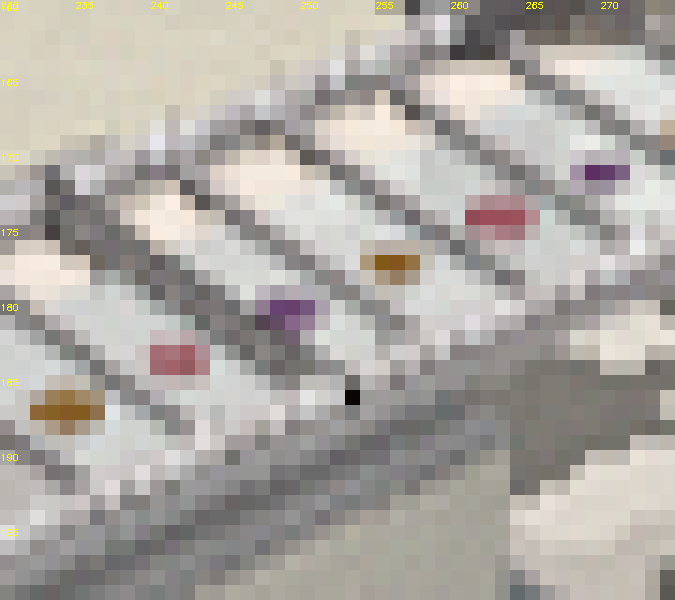

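```bash
cat > m.py <<'E'
import numpy as np
psi=0.039; e=np.array([-np.sin(psi),np.cos(psi),0]); ex=np.array([np.cos(psi),np.sin(psi),0])
def ray(im,u,v):
    K=im["intrinsics"]; T=im["cam_to_world"]; d=np.linalg.inv(K)@[u,v,1]; return T[:3,3],T[:3,:3]@d
def onz(im,u,v,z):
    o,d=ray(im,u,v); return o+d*(z-o[2])/d[2]
def onx(im,u,v,X):  # plane ex.p = X
    o,d=ray(im,u,v); t=(X-ex@o)/(ex@d); return o+d*t
E
python3 - <<'E'
from m import *
b=dict(np.load("pics/s12.npz")); c=dict(np.load("pics/c12.npz"))
def pr(n,p): print(n,p.round(1),"s=%.1f X=%.1f"%(e@p,ex@p))
pr("scene mark z137",onz(c,253.0,186.0,137)); pr("scene mark z131",onz(c,253,186.0,131))
XR=ex@np.array([620.4+.0394*68,-68,0]); XL=ex@np.array([493.1+.0381*68,-68,0]); print(XR,XL)
for v in (184,188,192): pr("scene edge",onx(c,263.0,v,XR))
pr("side mark z137 L end",onz(b,286,185,137)); pr("side mark 137",onz(b,282,184,137)); pr("side mark z127",onz(b,275,182.7,127))
for v in (196,200,206): pr("side edge",onx(b,287.2,v,XL))
print("handle->mark s", e@np.array([550.4,118.6,0])-215, e@np.array([556.2,-14.2,0])-215)
E
```

```text
scene mark z137 [612. -98. 137.] s=-121.8 X=607.7
scene mark z131 [605.  -92.5 131. ] s=-116.0 X=600.9
619.9540805569369 492.66254715636154
scene edge [623.2 -71.2 139.1] s=-95.4 X=620.0
scene edge [623.2 -70.7 125.3] s=-94.9 X=620.0
scene edge [623.2 -70.2 111.4] s=-94.4 X=620.0
side mark z137 L end [511.1 -94.3 137. ] s=-114.1 X=507.1
side mark 137 [521.8 -94.4 137. ] s=-114.7 X=517.7
side mark z127 [ 545.2 -106.1  127. ] s=-127.2 X=540.6
side edge [495.4 -61.6 129.9] s=-80.9 X=492.7
side edge [495.5 -63.  116.7] s=-82.3 X=492.7
side edge [495.6 -65.   96.5] s=-84.3 X=492.7
handle->mark s -117.95034275253866 -250.87550381559055
```

Run:
```python
from m import *
import cv2
def pts(im):
    d=im["depth"]; K=im["intrinsics"]; T=im["cam_to_world"]
    v,u=np.nonzero(d>0); z=d[v,u]
    p=np.stack([(u-K[0,2])/K[0,0]*z,(v-K[1,2])/K[1,1]*z,z],1)
    return p@T[:3,:3].T+T[:3,3],u,v
for n in ("w6","w7","w8","w9","w10"):
    a=dict(np.load("pics/%s.npz"%n)); p,u,v=pts(a); s=p@e; X=p@ex
    bar=(p[:,2]>139)&(p[:,2]<149)&(X>512)&(X<540)&(abs(p[:,1]+14)<9)
    sb=np.percentile(s[bar],[2,98]); 
    out=[]
    for lo,hi in ((491,496),(496,501),(612,617)):
        for zl,zh in ((119,128),(129,137)):
            m=(p[:,2]>zl)&(p[:,2]<zh)&(X>lo)&(X<hi)&(s>-140)&(s<-60)
            if m.sum()>3: out.append((lo,zl,m.sum(),np.sort(s[m])[-4:].round(1).tolist()))
    fr=(p[:,2]>133)&(p[:,2]<141)&(X>530)&(X<590)&(s>-100)&(s<-65)
    print(n,"bar",sb.round(1),sb.mean().round(1),"front",np.percentile(s[fr],99).round(1),out)
a=dict(np.load("pics/w8.npz")); A=cv2.resize(a["frame"][90:290,100:250],None,fx=4,fy=3.0,interpolation=cv2.INTER_NEAREST); A=np.clip(A*1.8,0,255).astype(np.uint8)
cv2.imwrite("pics/zw8.png",A[:,:,::-1])
```

```text
w6 bar [-40.4 -31.1] -35.8 front -69.5 [(491, 119, np.int64(93), [-92.4, -92.4, -92.1, -91.8]), (496, 119, np.int64(533), [-92.2, -92.2, -92.1, -92.0]), (612, 119, np.int64(39), [-92.2, -92.1, -92.1, -91.8]), (612, 129, np.int64(63), [-96.6, -96.4, -96.2, -96.2])]
w7 bar [-40.3 -30.7] -35.5 front -69.1 [(491, 119, np.int64(106), [-92.3, -92.2, -92.1, -92.1]), (496, 119, np.int64(531), [-92.0, -91.9, -91.8, -91.7]), (612, 119, np.int64(41), [-92.1, -92.1, -92.1, -91.9]), (612, 129, np.int64(56), [-96.6, -96.4, -96.1, -95.9])]
w8 bar [-40.4 -30.8] -35.6 front -73.3 [(491, 119, np.int64(190), [-92.4, -92.4, -92.3, -92.1]), (496, 119, np.int64(603), [-92.0, -92.0, -91.9, -91.9]), (612, 129, np.int64(30), [-130.2, -129.1, -128.8, -128.3])]
w9 bar [-40.7 -31.1] -35.9 front -73.6 [(491, 119, np.int64(285), [-92.5, -92.4, -92.2, -92.2]), (496, 119, np.int64(974), [-92.0, -91.9, -91.9, -91.9]), (612, 129, np.int64(6), [-118.0, -117.1, -116.8, -116.5])]
w10 bar [-40.3 -30.9] -35.6 front -73.4 [(491, 119, np.int64(335), [-92.3, -92.2, -92.1, -91.9]), (496, 119, np.int64(1100), [-92.1, -92.1, -92.1, -91.9])]
```

View pics/zw8.png

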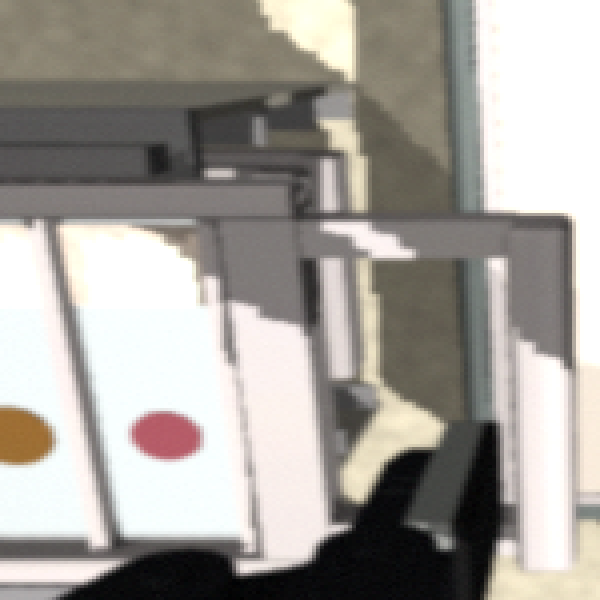

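```bash
cat > q.py <<'E'
from an import *
from m import *
a=cams.get_image("wrist"); p,u,v=pts(a); s=p@e; X=p@ex
st=ctrl.read_state(); print(st["clock"],st["eef_pos"].round(1),st["force"].round(1),round(st["width"],1))
c=e@st["eef_pos"]
bar=(p[:,2]>139)&(p[:,2]<149)&(X>512)&(X<540)&(abs(s-c)<12)
q=s[bar]; print(bar.sum(),"bar",np.percentile(q,[2,98]).round(1),"z",np.median(p[bar,2]).round(1))
sb=np.percentile(q,[2,98]).mean(); print("remaining",-92.0-(sb-215))
rim=(p[:,2]>132)&(p[:,2]<142)&(X>500)&(X<620)&(s<sb-38)&(s>sb-160)
P=p[rim]; A=np.c_[s[rim],X[rim],np.ones(rim.sum())]; k=np.linalg.lstsq(A,P[:,2],rcond=None)[0]; print("tray slope along s,x",k[:2].round(3))
side=(X>505)&(X<513)&rim; print("rim z vs s",np.polyfit(s[side],p[side,2],1).round(3))
E
python3 q.py
```

```text
9.5667 [550.8 116.8 118.8] [-0.5  1.8 -0.5] 8.8
1138 bar [ 91.1 100.4] z 144.0
remaining 27.24140975701735
tray slope along s,x [ 0.017 -0.01 ]
rim z vs s [ -0.    136.594]
```

Request:
step_arm([
  [5, 0, 0],
  [11, 0, 0],
  [17, 0, 0],
  [22, 0, 0],
  [26, 0, 0],
  [26, 0, 0],
  [26, 0, 0],
], yaw=[0, 0, 0, 0, 0, 0, 0], gripper=[-1, -1, -1, -1, -1, -1, -1])

```text
clock: 10.15
eef_pos: [549.6, 143.5, 118.8]
tool_rot: [3.141, -0.002, 1.611]
force: [0.5, 2.8, -0.7]
width: 8.9
```

```bash
python3 q.py; python3 q.py
```

```text
10.2 [549.6 143.4 118.8] [-0.4  2.7 -0.4] 9.0
1150 bar [117.2 126.6] z 144.0
remaining 1.065336512565267
tray slope along s,x [ 0.017 -0.01 ]
rim z vs s [ -0.    136.643]
10.25 [549.7 143.2 118.9] [-1.   1.7 -1.7] 8.8
1147 bar [117.1 126.5] z 144.0
remaining 1.1726745987303389
tray slope along s,x [ 0.018 -0.009]
rim z vs s [1.00000e-03 1.36589e+02]
```

Request:
step_arm([
  [1, 0, 0],
  [1, 0, 0],
  [1, 0, 0],
  [1, 0, 0],
  [1, 0, 0],
  [1, 0, 0],
  [1, 0, 0],
  [1, 0, 0],
], yaw=[0, 0, 0, 0, 0, 0, 0, 0], gripper=[-1, -1, -1, -1, -1, -1, -1, -1])

```text
clock: 10.92
eef_pos: [549.7, 142.9, 118.8]
tool_rot: [3.142, -0.0, 1.61]
force: [-0.7, 2.2, -1.3]
width: 8.8
```

```bash
python3 q.py
python3 - <<'E'
from an import *
b=cams.get_image('side'); np.savez("pics/s13.npz",**b); A=cv2.resize(b['frame'][140:260,190:310],None,fx=5,fy=5,interpolation=cv2.INTER_NEAREST); cv2.imwrite('pics/s13.png',A[:,:,::-1])
c=cams.get_image('scene'); np.savez("pics/c13.npz",**c); A=cv2.resize(c['frame'][150:230,180:320],None,fx=5.5,fy=5.5,interpolation=cv2.INTER_NEAREST); cv2.imwrite('pics/c13.png',A[:,:,::-1])
print(toggle(b),toggle(c))
E
python3 q.py
```

```text
10.9667 [549.8 142.9 118.8] [ 0.1  1.6 -1.4] 9.0
1137 bar [116.8 126.1] z 144.0
remaining 1.559269672326721
tray slope along s,x [ 0.017 -0.01 ]
rim z vs s [-1.00000e-03  1.36651e+02]
[544. 205.  88.] [552. 198.  88.]
11.1167 [549.8 142.8 118.8] [-0.2  2.1 -1.3] 9.0
1137 bar [116.7 126. ] z 144.0
remaining 1.639038819798941
tray slope along s,x [ 0.017 -0.01 ]
rim z vs s [  0.    136.597]
```

View pics/s13.png

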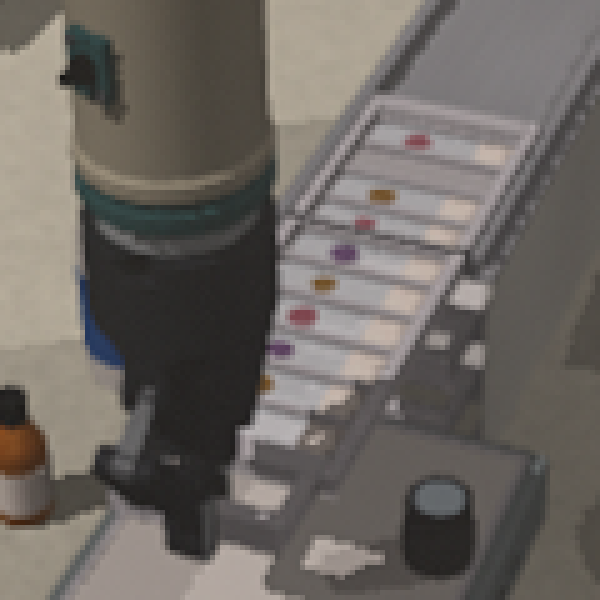

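View pics/c13.png

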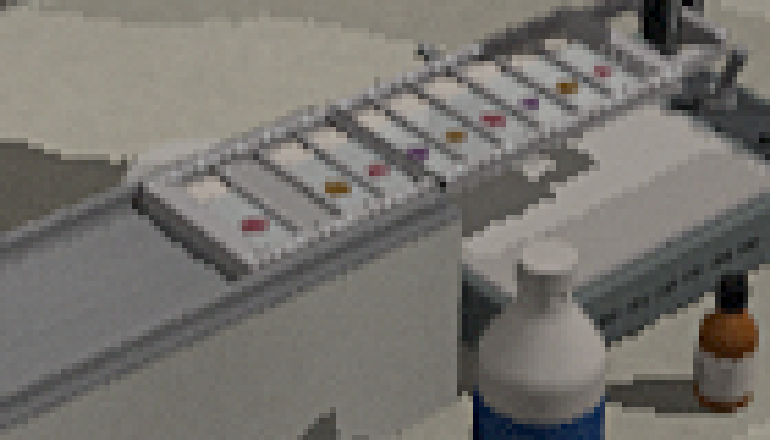

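Request:
step_arm([
  [2, 0, 0],
  [2, 0, 0],
  [2, 0, 0],
  [2, 0, 0],
  [2, 0, 0],
  [2, 0, 0],
  [2, 0, 0],
  [2, 0, 0],
], yaw=[0, 0, 0, 0, 0, 0, 0, 0], gripper=[-1, -1, -1, -1, -1, -1, -1, -1])

```text
clock: 11.78
eef_pos: [549.6, 144.6, 118.8]
tool_rot: [-3.141, 0.0, 1.61]
force: [-0.4, -2.7, -1.6]
width: 8.7
```

```bash
python3 q.py
python3 - <<'E'
from m import *
c=dict(np.load("pics/c13.npz"))
def pr(n,p): print(n,p.round(1),"s=%.1f"%(e@p))
# scene: mark (442/5.5+180,186/5.5+150) edge column 460/5.5+180
for z in (131,137): pr("mark",onz(c,180+441/5.5-.5,150+185/5.5-.5,z))
for v in (190,196): pr("edge",onx(c,180+460/5.5-.5,v,619.95))
E
```

```text
11.8333 [549.6 144.7 118.8] [ 0.1 -2.4 -1.6] 9.0
1138 bar [118.4 127.8] z 144.0
remaining -0.1284443307875449
tray slope along s,x [ 0.016 -0.01 ]
rim z vs s [-2.00000e-03  1.36681e+02]
mark [604.7 -68.2 131. ] s=-91.7
mark [611.7 -73.9 137. ] s=-97.7
edge [623.1 -69.9 118.2] s=-94.1
edge [623.1 -69.1  97. ] s=-93.4
```

```bash
python3 q.py; python3 -c "
from h import *
print(ctrl.finish_job())
print(ctrl.read_state()['eef_pos'],ctrl.read_state()['force'])"
```

```text
11.8833 [549.6 144.7 118.8] [-0.3 -2.2 -1.1] 8.4
1133 bar [118.5 127.9] z 144.0
remaining -0.18565505019398643
tray slope along s,x [ 0.017 -0.009]
rim z vs s [  0.    136.581]
the job is handed in; nothing more can be done
None
the job is handed in; nothing more can be done
```

I switched the light box on, pulled the top tray out by its bow pull about 158 mm along the rack, and handed the job in while still holding it. The clock was at about 11.9 s. No verdict is reported.

**Last checks**
- **Line position:** the wrist camera put the black line within about 0.2 mm of the deck's front edge. A rougher check in the scene picture, before the last 2 mm nudge, agreed to a few mm.
- **Tray level:** the rim's slope along the slide read zero (top at about 136.6 mm) and the bow pull's top was at 144 mm. A plane fitted to the whole tray gave a slope of about 0.017, but I think that comes from including the slides and the tray floor.
- **Grip:** the fingers stood at 8.4 to 9 mm on the 10 mm bar and did not slip during the pull.
- **Bearing on the rack:** I had no direct reading of this. I inferred it from the tray lying level at deck height and a low vertical force at the wrist (1 to 2 N).
- **Toggle:** in my last look, before the final nudge, it leaned to the far side in both the side and scene pictures.
- **Bystanders:** I saw no sign in the pictures that any had moved, but I did not measure them again at the end.

**What disagreed**
- **First toggle try missed:** the fingertips appeared about level with the reported TCP, not 25 mm ahead of it. The fingers passed above the toggle, so I went lower by the pictures, and the second push flipped it.
- **Deck edge:** the side camera put it about 10 mm off from the other two cameras. I used the wrist camera's reading, which repeated in five pictures.

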